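# Make up two trestle hardware kits

### The job

Make up the two trestle kits from the loose hardware on the bench. The two-pocket tray gets one U-shaped saddle bracket and the tall narrow sleeve, one part to each pocket; the three-pocket tray gets the rubber foot in its middle pocket and the other saddle bracket and the short wide collar in its two end pockets, either way round. Stand every part upright on the pocket floor with the trays flat on the bench, and leave the tape measure and the round tin where they are.

Things in the scene. Friction and masses are not known exactly. Their poses are not given: they have to be found in the camera images.
- saddle_a: U-shaped steel saddle bracket standing open side up: base 40 (x) by 48 (y) mm, 5 mm thick, and two upright cheeks 5 mm thick across its y ends, 50 mm high over all; grip it across the outside of the cheeks (48 mm along its y), which do not give. 0.12 to 0.21 kg. Origin: centre of its underside, z up. The two saddles are identical and interchangeable.
- saddle_b: U-shaped steel saddle bracket standing open side up: base 40 (x) by 48 (y) mm, 5 mm thick, and two upright cheeks 5 mm thick across its y ends, 50 mm high over all; grip it across the outside of the cheeks (48 mm along its y), which do not give. 0.12 to 0.21 kg. Origin: centre of its underside, z up. The two saddles are identical and interchangeable.
- sleeve: Tall narrow steel tube, 36 mm outside diameter, 27 mm bore, 60 mm high, standing on end. 0.13 to 0.24 kg. Origin: centre of its underside, z up along the tube.
- collar: Short wide steel ring, 56 mm outside diameter, 43 mm bore, 34 mm high, bore upright. 0.15 to 0.26 kg. Origin: centre of its underside, z up along the bore.
- foot: Black rubber (rigid) foot: round flange of 60 mm diameter and 12 mm thick, tapering by 18 mm height to an upright round stem of 34 mm diameter, 46 mm high over all; grip the stem. 0.07 to 0.12 kg. Origin: centre of the flange's underside, z up.
- tray2: Grey sheet tray, loose on the bench, 130 mm (x) by 187 mm (y), walls and dividers 5 mm thick, rim and dividers 22 mm high, floor 5 mm thick. Origin: centre of its underside, z up. One divider across its middle makes two equal pockets side by side along y, their centres at y = -45.5 and +45.5 mm. 0.7 kg. Each pocket is open on top and 120 mm (x) by about 86 mm (y) inside.
- tray3: Grey sheet tray, loose on the bench, 130 mm (x) by 278 mm (y), walls and dividers 5 mm thick, rim and dividers 22 mm high, floor 5 mm thick. Origin: centre of its underside, z up. Two dividers make three equal pockets side by side along y, their centres at y = -91, 0 and +91 mm. 0.9 kg. Each pocket is open on top and 120 mm (x) by about 86 mm (y) inside.
- tape: Black tape measure standing on edge, 62 (x) by 34 (y) by 56 mm high, a bystander to be left alone. Origin: centre of its underside.
- tin: Round bare-metal tin with a lid, 60 mm diameter, 50 mm high, a bystander to be left alone. Origin: centre of its underside.

How it is judged:
At the end, for the whole second after the job is handed in: Saddle and sleeve in the two pockets of tray2; foot in tray3's middle pocket, other saddle and collar in its end pockets. Each part's origin within its pocket, at most 13 mm above the tray's underside, tilt under 0.15 rad; trays flat (0.06 rad, raised under 6 mm); all slower than 0.02 m/s (((((x of saddle_a in the frame of tray2 between -0.055 and 0.055 m and y of saddle_a in the frame of tray2 between -0.088 and -0.003 m and z of saddle_a in the frame of tray2 between -0.002 and 0.013 m and x of sleeve in the frame of tray2 between -0.055 and 0.055 m and y of sleeve in the frame of tray2 between 0.003 and 0.088 m and z of sleeve in the frame of tray2 between -0.002 and 0.013 m) or (x of saddle_a in the frame of tray2 between -0.055 and 0.055 m and y of saddle_a in the frame of tray2 between 0.003 and 0.088 m and z of saddle_a in the frame of tray2 between -0.002 and 0.013 m and x of sleeve in the frame of tray2 between -0.055 and 0.055 m and y of sleeve in the frame of tray2 between -0.088 and -0.003 m and z of sleeve in the frame of tray2 between -0.002 and 0.013 m)) and ((x of saddle_b in the frame of tray3 between -0.055 and 0.055 m and y of saddle_b in the frame of tray3 between -0.134 and -0.048 m and z of saddle_b in the frame of tray3 between -0.002 and 0.013 m and x of collar in the frame of tray3 between -0.055 and 0.055 m and y of collar in the frame of tray3 between 0.048 and 0.134 m and z of collar in the frame of tray3 between -0.002 and 0.013 m) or (x of saddle_b in the frame of tray3 between -0.055 and 0.055 m and y of saddle_b in the frame of tray3 between 0.048 and 0.134 m and z of saddle_b in the frame of tray3 between -0.002 and 0.013 m and x of collar in the frame of tray3 between -0.055 and 0.055 m and y of collar in the frame of tray3 between -0.134 and -0.048 m and z of collar in the frame of tray3 between -0.002 and 0.013 m))) or (((x of saddle_b in the frame of tray2 between -0.055 and 0.055 m and y of saddle_b in the frame of tray2 between -0.088 and -0.003 m and z of saddle_b in the frame of tray2 between -0.002 and 0.013 m and x of sleeve in the frame of tray2 between -0.055 and 0.055 m and y of sleeve in the frame of tray2 between 0.003 and 0.088 m and z of sleeve in the frame of tray2 between -0.002 and 0.013 m) or (x of saddle_b in the frame of tray2 between -0.055 and 0.055 m and y of saddle_b in the frame of tray2 between 0.003 and 0.088 m and z of saddle_b in the frame of tray2 between -0.002 and 0.013 m and x of sleeve in the frame of tray2 between -0.055 and 0.055 m and y of sleeve in the frame of tray2 between -0.088 and -0.003 m and z of sleeve in the frame of tray2 between -0.002 and 0.013 m)) and ((x of saddle_a in the frame of tray3 between -0.055 and 0.055 m and y of saddle_a in the frame of tray3 between -0.134 and -0.048 m and z of saddle_a in the frame of tray3 between -0.002 and 0.013 m and x of collar in the frame of tray3 between -0.055 and 0.055 m and y of collar in the frame of tray3 between 0.048 and 0.134 m and z of collar in the frame of tray3 between -0.002 and 0.013 m) or (x of saddle_a in the frame of tray3 between -0.055 and 0.055 m and y of saddle_a in the frame of tray3 between 0.048 and 0.134 m and z of saddle_a in the frame of tray3 between -0.002 and 0.013 m and x of collar in the frame of tray3 between -0.055 and 0.055 m and y of collar in the frame of tray3 between -0.134 and -0.048 m and z of collar in the frame of tray3 between -0.002 and 0.013 m)))) and x of foot in the frame of tray3 between -0.055 and 0.055 m and y of foot in the frame of tray3 between -0.043 and 0.043 m and z of foot in the frame of tray3 between -0.002 and 0.013 m and angle between each of saddle_a, saddle_b, sleeve, collar, foot's own z axis and vertical below 0.15 rad and linear speed of each of saddle_a, saddle_b, sleeve, collar, foot, tray2, tray3 below 0.02 m/s and angle between each of tray2, tray3's own z axis and vertical below 0.06 rad and height (world z) of each of tray2, tray3 below 0.006 m); the robot touches nothing.
It fails at once if the tape measure is moved more than 20 mm from where it stood (distance of tape from where it was at the start of the episode above 0.02 m).
It fails at once if the round tin is moved more than 20 mm from where it stood (distance of tin from where it was at the start of the episode above 0.02 m).
It also fails if it takes over 128 s, if anything falls off the work surface, if the arm or the gripper's body presses on something with over 40 N, if the wrist force passes 120 N, or if a joint passes its speed limit or range.

### The arm

A 6-joint arm with a two-finger parallel gripper is mounted at the origin on the work surface. World frame = base frame: x ahead of the robot, y to its left, z up, the work surface at z = 0. Lengths are in m, angles in rad, forces in N, time in s.
With the tool pointing down it reaches from about 0.3 to 0.875 m from the base axis. Payload 6.4 kg.
Tool frame: the origin (TCP) lies at the centre of the arm's flange, where the gripper is bolted on; the fingertips stand 173 mm ahead of it and the grasp point (between the pads) lies 155 mm ahead of it; z points along the fingers, x is the direction in which the jaws open and shut, and the axes are right-handed (so a half turn about z gives the same grasp; the last joint's range is limited). The gripper opens to 85 mm and grips with 20 to 120 N. Pads are 22 mm wide; open, the fingers measure 114 mm over their backs; the gripper's body (76 mm by 85 mm) begins 54 mm behind the grasp point. The pads swing forward as they close: fully open they stand 13 mm farther back than shut.
Start: joints at [0.98, 0.181, 1.607, -0, 1.354, -0.206], TCP at [0.216, 0.533, 0.405] pointing down, gripper open.
Joint ranges: [-2.99, 2.99], [-0.89, 2.07], [0.3, 2.58], [-1.14, 4.28], [0, 2.63], [-3.12, 3.12]. Speed limits (rad/s): [2.57, 2.57, 3.01, 3.14, 3.14, 3.14].

### API

Orientations are given as a unit quaternion [w, x, y, z].
In Python, from bench import ctrl gives the robot as it stands. The module is installed in compiled form; this text tells all that it offers.
- The arm moves only by the tool move_arm, never from a script. Its argument "moves" is a list of rows, each an object of numbers: "gripper": the opening in per cent of the stroke, from 0 (shut) to 100 (fully open); "x", "y", "z": the shift along the tool's x, y, z in cm; "roll": the turn about the tool's z in degrees. In form: [{"gripper": .., "x": .., "y": .., "z": .., "roll": ..}, ...]. A call has 1 to 5 rows; each row shifts and turns the commanded pose from where the row before left it, along the tool's axes as they then stand; what a row does not reach is not made up. A row lasts 1/8 s, in which the tool goes at most 62.5 mm and 10.7 degrees, less where a joint would pass 70% of its speed; a pose out of reach is approached as far as the arm can. A call is refused whole if a number of a shift passes 6.25 or a number of a turn 10.7, either way. A call with a gripper value outside its range is refused whole. The fingers move at their own pace and stop on an object; the grip force is fixed at half the most. Time passes only in rows, so rows that do not move let the fingers close. It gives the time, the measured TCP pose, the force and the opening at its end, in the units of the state.
- ctrl.get_obs(): the state, without advancing time (a new reading comes with each control period).
- ctrl.camera(name): name is "scene" or "top"; returns a dict with "img" (480x640x3 uint8, red, green, blue), "fx", "fy", "cx", "cy" (pixels), "world_from_camera" (4x4, takes a point from camera to world coordinates). Camera axes: x right, y up, looking along -z (the intrinsics and any distortion apply to the point x, -y, -z); pixel columns grow to the right and rows downward; lengths in m; the calibration is good to about 2 mm. A picture is of the moment at which its call begins. There is no depth.
- ctrl.hand_in(): hands the job in, once; it reports no verdict.
The state is a dict: "time_s": time; "q": joint angles; "dq": joint speeds; "joint_efforts": joint torques, N m; "eef_pos": TCP position; "eef_rot": TCP orientation; "wrist_force": force on the tool from outside, world axes, zero at the start; "torque": the same for the moment, N m; "opening": opening from 0.0 (shut) to 1.0 (fully open).
Only numpy, scipy, OpenCV 4.12 (cv2) and the standard library are available. Lean on these libraries where they do the work, as an engineer would, in place of code of your own. Each camera call takes 0.05 s, during which the arm holds its last target. There are 200 camera calls.

## Working session

There is one attempt and no reset: what is moved stays moved. The work goes in short steps, Python scripts to look and compute and a tool call to move; the robot and the scene stay as the last step left them, time stands still between calls to the robot, and variables do not carry over. Pictures are saved under pics/ and viewed, about 12 in all and at most 16, crops included, and the job is handed in when it is done.

Besides the shell and the picture viewer there is one more tool, called after ">>>" as name(argument=value, ...), one argument or row to a line, values as JSON. move_arm: Moves the arm, as the interface text tells. Its arguments: {"type":"object","properties":{"moves":{"type":"array","items":{"type":"object","properties":{"gripper":{"type":"number"},"x":{"type":"number"},"y":{"type":"number"},"z":{"type":"number"},"roll":{"type":"number"}}}}},"required":["moves"]}

```bash
mkdir -p pics; python3 - <<'E'
from bench import ctrl
import cv2,numpy as np
o=ctrl.get_obs(); print({k:np.round(v,3) for k,v in o.items()})
for n in("top","scene"):
    c=ctrl.camera(n); cv2.imwrite(f"pics/{n}0.png",c["img"][:,:,::-1]); print(n,c["fx"],c["fy"],c["cx"],c["cy"],np.round(c["world_from_camera"],4).tolist(),[k for k in c])
E
```

```text
{'time_s': np.float64(0.0), 'q': array([ 0.98 ,  0.182,  1.608,  0.   ,  1.354, -0.206]), 'dq': array([-0.   , -0.003, -0.001,  0.001,  0.   ,  0.   ]), 'joint_efforts': array([ 1.0000e-03, -4.4488e+01, -3.5133e+01, -0.0000e+00,  9.0000e-03,
        0.0000e+00]), 'eef_pos': array([0.216, 0.533, 0.404]), 'eef_rot': array([ 0.   ,  0.829,  0.559, -0.001]), 'wrist_force': array([0.122, 0.141, 1.327]), 'torque': array([ 0.044, -0.012,  0.014]), 'opening': np.float64(1.001)}
top 536.1494318543204 536.1494318543204 318.79343538201124 239.1453042390918 [[-0.0268, 0.9892, -0.1443, 0.3037], [-0.9996, -0.0278, -0.0049, -0.0168], [-0.0089, 0.1441, 0.9895, 1.267], [0.0, 0.0, 0.0, 1.0]] ['img', 'fx', 'fy', 'cx', 'cy', 'world_from_camera']
scene 485.8807722479204 485.8807722479204 312.33718960840014 241.87677182899824 [[0.3175, -0.7653, 0.56, 1.1087], [0.9482, 0.2531, -0.1918, -0.2121], [0.0051, 0.5919, 0.806, 0.9066], [0.0, 0.0, 0.0, 1.0]] ['img', 'fx', 'fy', 'cx', 'cy', 'world_from_camera']
```

View pics/top0.png

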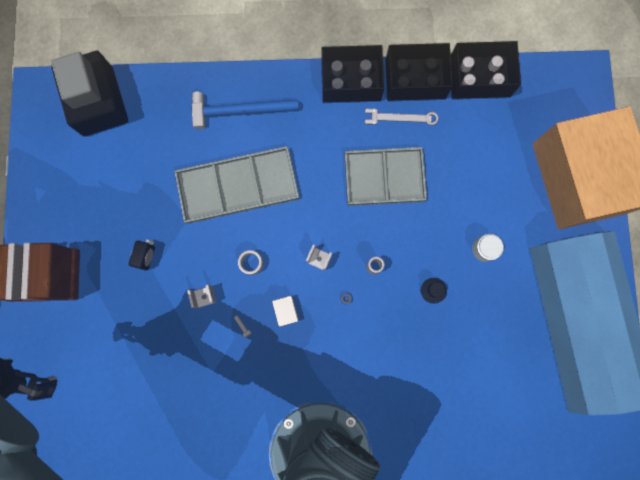

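View pics/scene0.png

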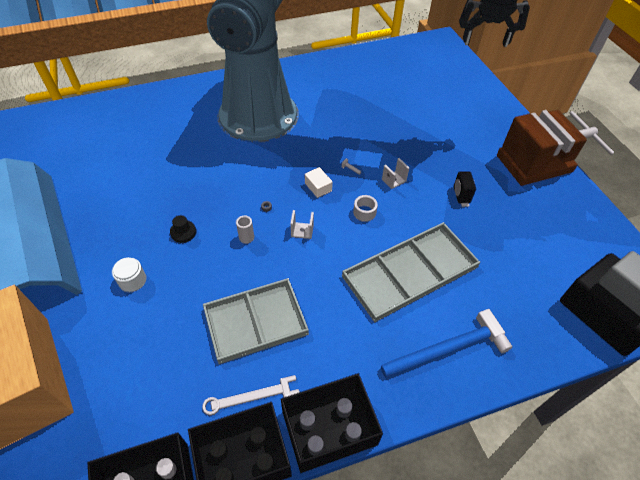

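The top view (up is +x, left is +y) shows tray3 at about (237,185) and tray2 at (386,175). The saddles are at (202,296) and (319,256), the collar at (250,262), the sleeve at (376,264) and the foot at (434,290). The tape is at (142,254) and the tin at (489,247). The bolt, the nut and the white block are clutter. Next I'll measure these positions.

```bash
cat > h.py <<'E'
import numpy as np,cv2
from bench import ctrl
def cam(n):
    c=ctrl.camera(n); c["n"]=n; return c
def to_w(c,uv,z):
    uv=np.atleast_2d(np.asarray(uv,float)); T=np.array(c["world_from_camera"])
    d=np.c_[(uv[:,0]-c["cx"])/c["fx"],-(uv[:,1]-c["cy"])/c["fy"],-np.ones(len(uv))]@T[:3,:3].T
    o=T[:3,3]; return o+d*((z-o[2])/d[:,2])[:,None]
def to_px(c,P):
    T=np.array(c["world_from_camera"]); p=(np.atleast_2d(P)-T[:3,3])@T[:3,:3]
    return np.c_[c["cx"]+c["fx"]*p[:,0]/-p[:,2],c["cy"]-c["fy"]*p[:,1]/-p[:,2]]
def mask(img):
    h=cv2.cvtColor(img,cv2.COLOR_RGB2HSV)
    blue=(h[...,0]>100)&(h[...,0]<125)&(h[...,1]>130)
    return (~blue).astype(np.uint8)*255
E
python3 - <<'E'
from h import *
for n,roi in(("top",(100,130,420,200)),("scene",(100,140,400,230))):
    c=cam(n); m=mask(c["img"]); x,y,w,h=roi
    print(n)
    for k in cv2.findContours(m,cv2.RETR_EXTERNAL,cv2.CHAIN_APPROX_NONE)[0]:
        a=cv2.contourArea(k); r=cv2.minAreaRect(k); 
        if 40<a<12000 and x<r[0][0]<x+w and y<r[0][1]<y+h:
            print(int(a),np.round(r[0],1),np.round(r[1],1),round(r[2],1),"w0",np.round(to_w(c,r[0],0)[0,:2],3), "box",np.round(to_w(c,cv2.boxPoints(r),0.022)[:,:2],3).tolist() if a>2000 else "")
    if n=="top":
        a=cv2.resize(c["img"][225:325,180:460],None,fx=2.8,fy=2.8,interpolation=cv2.INTER_CUBIC)
    else: b=cv2.resize(c["img"][145:260,160:440],None,fx=2.8,fy=2.8,interpolation=cv2.INTER_CUBIC)
cv2.imwrite("pics/z1.png",np.vstack([a,b])[:600,:,::-1])
E
```

```text
top
128 [240.9 326.4] [23.6  9.4] 49.4 w0 [0.288 0.177] box 
567 [284.9 310.7] [28.1 22. ] 74.7 w0 [0.321 0.074] box 
85 [346. 298.] [10. 10.] 90.0 w0 [ 0.347 -0.071] box 
452 [201.2 296. ] [20.6 26.4] 74.5 w0 [0.361 0.27 ] box 
433 [433.  290.5] [23. 24.] 90.0 w0 [ 0.359 -0.276] box 
242 [375. 265.] [17.  18.4] 45.0 w0 [ 0.423 -0.142] box 
494 [250. 262.] [24. 26.] 90.0 w0 [0.438 0.154] box 
392 [318.4 257.4] [22.8 20. ] 24.0 w0 [ 0.445 -0.009] box 
449 [141.9 252.7] [21.6 29.6] 14.0 w0 [0.468 0.412] box 
669 [487.7 247.4] [27.3 31.3] 63.4 w0 [ 0.457 -0.411] box 
4275 [385.2 175.9] [55.4 80.3] 87.0 w0 [ 0.639 -0.176] box [[0.699, -0.076], [0.704, -0.269], [0.568, -0.268], [0.563, -0.078]]
6345 [235.9 184.5] [ 55.4 118.5] 77.7 w0 [0.628 0.187] box [[0.662, 0.336], [0.717, 0.058], [0.583, 0.032], [0.53, 0.307]]
scene
618 [493.9 330.7] [48.3 16.6] 57.0 w0 [0.809 0.285] box 
5595 [254.1 319.3] [62.6 96.1] 71.6 w0 [ 0.63  -0.174] box [[0.573, -0.275], [0.561, -0.075], [0.707, -0.079], [0.712, -0.263]]
854 [128.4 274.3] [34.9 30. ] 63.4 w0 [ 0.436 -0.409] box 
6805 [410.4 268.5] [ 60.6 12
[... 266 characters left out ...]
box 
75 [266. 206.] [9.9 9.9] 45.0 w0 [ 0.34  -0.069] box 
500 [365.  207.9] [23.4 26.6] 6.3 w0 [0.422 0.158] box 
510 [464. 189.] [34. 20.] 90.0 w0 [0.442 0.419] box 
549 [318.1 181.9] [30.3 22.8] 51.3 w0 [0.304 0.078] box 
463 [395.2 172.9] [24.8 29.1] 65.2 w0 [0.336 0.278] box 
89 [350.5 168.1] [20.8  9.5] 40.6 w0 [0.284 0.174] box Traceback (most recent call last):
  File "<stdin>", line 12, in <module>
    return _nx.concatenate(arrs, 0, dtype=dtype, casting=casting)
           ~~~~~~~~~~~~~~~^^^^^^^^^^^^^^^^^^^^^^^^^^^^^^^^^^^^^^^
ValueError: all the input arrays must have same number of dimensions, but the array at index 0 has 2 dimension(s) and the array at index 1 has 3 dimension(s)
```

```bash
python3 - <<'E'
from h import *
t=cam("top")["img"]; s=cam("scene")["img"]
def cr(i,x,y,w=50,k=8): return cv2.resize(i[y-w//2:y+w//2,x-w//2:x+w//2],(400,300),interpolation=cv2.INTER_NEAREST) if 0 else cv2.resize(i[y-18:y+18,x-24:x+24],(400,300),interpolation=cv2.INTER_CUBIC)
A=np.vstack([np.hstack([cr(t,202,296),cr(t,319,257)]),np.hstack([cr(s,395,173),cr(s,301,225)])])
cv2.imwrite("pics/z1.png",A[:,:,::-1])
E
```

```text
(no output)
```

View pics/z1.png

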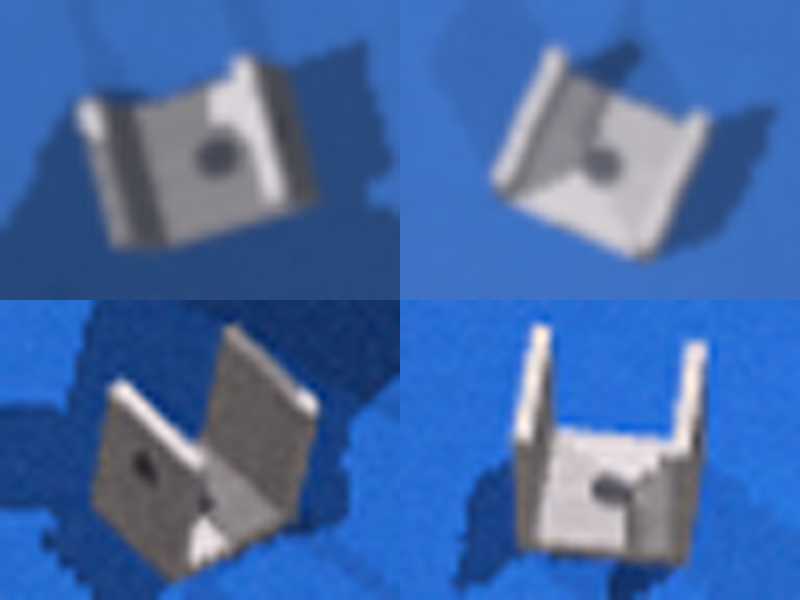

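Both saddles stand open side up, and the cheek tops are clear. In the top picture, saddle 1's cheek tops run from (90,100) to (122,245) and from (243,62) to (277,205) in crop pixels. Saddle 2's run from (153,50) to (103,188) and from (302,117) to (249,252).

```bash
cat >> h.py <<'E'
def pose():
    o=ctrl.get_obs(); w,x,y,z=o["eef_rot"]
    tx=np.array([1-2*(y*y+z*z),2*(x*y+w*z)]); 
    return np.array(o["eef_pos"]),np.degrees(np.arctan2(tx[1],tx[0])),o
def go(x,y,z,psi=None):
    "roll first (deg about tool z), then the shift in cm in tool axes after the roll"
    p,a,o=pose(); d=np.array([x,y,z])-p; r=0
    if psi is not None: r=(a-psi+90)%180-90; a=a-r
    t=np.radians(a); c,s=np.cos(t),np.sin(t)
    print("t %.2f now"%o["time_s"],np.round(p,4),"psi %.1f open %.3f"%(a+r,o["opening"]),"| roll %.1f shift cm"%r,np.round([100*(d[0]*c+d[1]*s),100*(d[0]*s-d[1]*c),-100*d[2]],2))
E
python3 - <<'E'
from h import *
t=cam("top"); s=cam("scene")
def pt(L,ox,oy): return (np.array(L,float)+.5)/(400/48)-.5+[ox,oy]
S={}
for nm,L,o in(("sad1",[(90,100),(122,245),(243,62),(277,205)],(178,278)),("sad2",[(153,50),(103,188),(302,117),(249,252)],(295,239))):
    W=to_w(t,pt(L,*o),.05)[:,:2]; d=W[0]+W[1]-W[2]-W[3]; e=W[0]+W[2]-W[1]-W[3]
    print(nm,"top",np.round(W.mean(0),4),"jaw yaw",np.degrees(np.arctan2(d[1],d[0])),"xaxis",np.degrees(np.arctan2(e[1],e[0])),np.linalg.norm(d)/2,np.linalg.norm(e)/2)
# scene: cheek-top ends
for nm,L,o in(("sad1",[(118,385),(205,462),(232,330),(312,408)],(371,155)),("sad2",[(541,328),(524,440),(695,345),(684,450)],(277,207))):
    L=np.array(L,float)-[0 if nm=="sad1" else 400,300]
    W=to_w(s,pt(L,*o),.05)[:,:2]; d=W[0]+W[1]-W[2]-W[3]; print(nm,"scene",np.round(W.mean(0),4),"yaw",np.degrees(np.arctan2(d[1],d[0])),np.linalg.norm(d)/2)
for c in(t,s):
    m=mask(c["img"])
    for nm,px,h in(("sleeve",(375,265) if c is t else (245,229),.06),("collar",(250,262) if c is t else(365,208),.034),("foot",(433,290) if c is t else(181,229),.046),("tin",(488,247) if c is t else(128,274),.05),("tape",(142,252) if c is t else(464,189),.056)):
        K=[k for k in cv2.findContours(m,cv2.RETR_EXTERNAL,cv2.CHAIN_APPROX_NONE)[0] if cv2.pointPolygonTest(k,px,False)>=0][0]
        M=cv2.moments(cv2.convexHull(K)); u=(M["m10"]/M["m00"],M["m01"]/M["m00"])
        print(c["n"],nm,np.round(u,1),np.round(to_w(c,u,h/2)[0,:2],4))
    for nm,px in(("tray2",(370,175) if c is t else (240,320)),("tray3",(240,185)if c is t else(410,268))):
        K=[k for k in cv2.findContours(m,cv2.RETR_EXTERNAL,cv2.CHAIN_APPROX_NONE)[0] if cv2.pointPolygonTest(k,px,False)>=0][0]
        W=to_w(c,K.reshape(-1,2),.015)[:,:2]; r=cv2.minAreaRect(W.astype(np.float32)); print(c["n"],nm,np.round(r[0],4),np.round(r[1],3),round(r[2],1))
E
```

```text
sad1 top [0.359  0.2626] jaw yaw 102.67120304913547 xaxis 13.189732278387039 0.04288735594999805 0.04025225845865265
sad2 top [ 0.4406 -0.0096] jaw yaw 64.34722466023095 xaxis -22.10522823273577 0.04427568526479632 0.04015698713151316
sad1 scene [0.3583 0.2635] yaw -75.50059611288027 0.041947307568103255
sad2 scene [ 0.4407 -0.0088] yaw -114.626277134328 0.04308074433496574
top sleeve [375.1 265. ] [ 0.4199 -0.1393]
top collar [249.9 262.1] [0.4361 0.1523]
top foot [433.4 290.3] [ 0.3583 -0.2719]
top tin [487.7 247.4] [ 0.4544 -0.4035]
top tape [141.9 253.5] [0.4621 0.4029]
top tray2 [ 0.6356 -0.1735] [0.137 0.192] 1.4
top tray3 [0.6248 0.1838] [0.137 0.282] 11.0
scene sleeve [244.7 228.8] [ 0.4162 -0.1382]
scene collar [364.9 207.8] [0.4339 0.1514]
scene foot [181.9 229.3] [ 0.3668 -0.2748]
scene tin [128.6 274.2] [ 0.4541 -0.4031]
scene tape [464.1 188.1] [0.4601 0.4016]
scene tray2 [ 0.6359 -0.1726] [0.141 0.189] 1.4
scene tray3 [0.6251 0.1831] [0.138 0.288] 11.0
```

```bash
python3 -c "
from h import *
go(.3585,.263,.30,103.5)"
```

```text
t 0.40 now [0.2158 0.533  0.4046] psi 68.0 open 1.001 | roll -35.5 shift cm [-29.58   7.57  10.46]
```

>>> move_arm(
  moves=[
    {"roll": -9, "gripper": 100},
    {"roll": -9},
    {"roll": -9},
    {"roll": -8.5},
    {"x": -4, "y": 1, "z": 1.2},
  ],
)

```text
validation failed for argument at $.mo...
```

>>> move_arm(
  moves=[
    {"x": -4, "y": 1, "z": 1.5},
    {"x": -4, "y": 1, "z": 1.5},
    {"x": -4, "y": 1, "z": 1.5},
    {"x": -4, "y": 1, "z": 1.5},
    {"x": -4, "y": 1, "z": 1.5},
  ],
)

```text
validation failed for argument at $.mo...
```

>>> move_arm(
  moves=[
    {"x": -3.6, "y": 1, "z": 1},
    {"x": -2, "y": 0.57, "z": 0.76},
    {},
    {},
  ],
)

```text
validation failed for argument at $.mo...
```

```bash
python3 -c "
from h import *
go(.3585,.263,.195,103.5)
c=cam('scene');cv2.imwrite('pics/s2.png',c['img'][60:300,300:620,::-1])"
```

```text
t 0.40 now [0.2158 0.533  0.4046] psi 68.0 open 1.001 | roll -35.5 shift cm [-29.58   7.57  20.96]
```

View pics/s2.png

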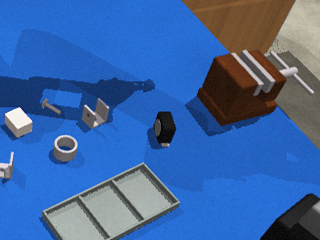

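The calls were refused and the arm hasn't moved. Every row probably needs all five fields, so I'll send them in full.

>>> move_arm(
  moves=[
    {"gripper": 100, "x": 0, "y": 0, "z": 0, "roll": -9},
    {"gripper": 100, "x": 0, "y": 0, "z": 0, "roll": -9},
    {"gripper": 100, "x": 0, "y": 0, "z": 0, "roll": -9},
    {"gripper": 100, "x": 0, "y": 0, "z": 0, "roll": -8.5},
    {"gripper": 100, "x": -4, "y": 1, "z": 1.2, "roll": 0},
  ],
)

```text
time_s: 1.08
eef_pos: [0.2345, 0.4974, 0.3936]
eef_rot: [-0.0, 0.618, 0.786, 0.002]
wrist_force: [0.9, -0.8, 0.8]
opening: 1.003
```

>>> move_arm(
  moves=[
    {"gripper": 100, "x": -4, "y": 1, "z": 1.5, "roll": 0},
    {"gripper": 100, "x": -4, "y": 1, "z": 1.5, "roll": 0},
    {"gripper": 100, "x": -4, "y": 1, "z": 1.5, "roll": 0},
    {"gripper": 100, "x": -4, "y": 1, "z": 1.5, "roll": 0},
    {"gripper": 100, "x": -4, "y": 1, "z": 1.5, "roll": 0},
  ],
)

```text
time_s: 1.7
eef_pos: [0.3305, 0.3124, 0.3175]
eef_rot: [0.0, 0.619, 0.785, 0.0]
wrist_force: [1.1, 1.2, -0.3]
opening: 0.997
```

>>> move_arm(
  moves=[
    {"gripper": 100, "x": -3.6, "y": 1, "z": 1, "roll": 0},
    {"gripper": 100, "x": -2, "y": 0.57, "z": 0.76, "roll": 0},
    {"gripper": 100, "x": 0, "y": 0, "z": 0, "roll": 0},
    {"gripper": 100, "x": 0, "y": 0, "z": 0, "roll": 0},
  ],
)

```text
time_s: 2.2
eef_pos: [0.3583, 0.2631, 0.3004]
eef_rot: [-0.0, 0.62, 0.785, 0.0]
wrist_force: [0.9, 1.5, 0.3]
opening: 1.001
```

```bash
python3 -c "
from h import *
go(.3585,.263,.195,103.5)"
```

```text
t 2.20 now [0.3583 0.2631 0.3004] psi 103.4 open 1.001 | roll -0.1 shift cm [-1.000e-02  2.000e-02  1.054e+01]
```

>>> move_arm(
  moves=[
    {"gripper": 100, "x": 0, "y": 0, "z": 4, "roll": 0},
    {"gripper": 100, "x": 0, "y": 0, "z": 4, "roll": 0},
    {"gripper": 100, "x": 0, "y": 0, "z": 2.5, "roll": 0},
    {"gripper": 100, "x": 0, "y": 0, "z": 0, "roll": 0},
    {"gripper": 0, "x": 0, "y": 0, "z": 0, "roll": 0},
  ],
)

```text
time_s: 2.82
eef_pos: [0.3587, 0.2634, 0.1961]
eef_rot: [0.0, 0.619, 0.785, 0.001]
wrist_force: [-1.5, -0.3, 0.6]
opening: 0.814
```

>>> move_arm(
  moves=[
    {"gripper": 0, "x": 0, "y": 0, "z": 0, "roll": 0},
    {"gripper": 0, "x": 0, "y": 0, "z": 0, "roll": 0},
    {"gripper": 0, "x": 0, "y": 0, "z": 0, "roll": 0},
    {"gripper": 0, "x": 0, "y": 0, "z": 0, "roll": 0},
  ],
)

```text
time_s: 3.32
eef_pos: [0.3592, 0.2632, 0.1967]
eef_rot: [0.001, 0.619, 0.785, 0.001]
wrist_force: [-2.2, 0.6, 6.7]
opening: 0.551
```

>>> move_arm(
  moves=[
    {"gripper": 0, "x": 0, "y": 0, "z": -3, "roll": 0},
    {"gripper": 0, "x": 0, "y": 0, "z": -4, "roll": 0},
    {"gripper": 0, "x": 0, "y": 0, "z": -3.5, "roll": 0},
    {"gripper": 0, "x": 0, "y": 0, "z": 0, "roll": 0},
  ],
)

```text
time_s: 3.82
eef_pos: [0.3594, 0.2632, 0.3033]
eef_rot: [0.002, 0.619, 0.785, 0.003]
wrist_force: [-0.1, -0.8, -2.2]
opening: 0.548
```

```bash
python3 -c "
from h import *
go(.6076,.2728,.30,11)
c=cam('scene');cv2.imwrite('pics/s3.png',c['img'][40:280,300:620,::-1])"
```

```text
t 3.83 now [0.3594 0.2632 0.3033] psi 103.5 open 0.548 | roll -87.5 shift cm [-24.54  -3.79   0.33]
```

View pics/s3.png

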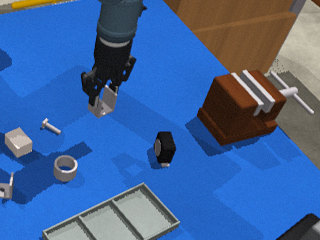

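The saddle is in the grip at an opening of 0.55, about 47 mm. I'll carry it to tray3's +y pocket, rolling +92.5° to get there.

>>> move_arm(
  moves=[
    {"gripper": 0, "x": 0, "y": 0, "z": 0, "roll": 9.25},
    {"gripper": 0, "x": 0, "y": 0, "z": 0, "roll": 9.25},
    {"gripper": 0, "x": 0, "y": 0, "z": 0, "roll": 9.25},
    {"gripper": 0, "x": 0, "y": 0, "z": 0, "roll": 9.25},
    {"gripper": 0, "x": 0, "y": 0, "z": 0, "roll": 9.25},
  ],
)

```text
time_s: 4.5
eef_pos: [0.3575, 0.2623, 0.2982]
eef_rot: [-0.0, 0.879, 0.476, -0.002]
wrist_force: [-0.1, -0.9, -1.5]
opening: 0.553
```

>>> move_arm(
  moves=[
    {"gripper": 0, "x": 0, "y": 0, "z": 0, "roll": 9.25},
    {"gripper": 0, "x": 0, "y": 0, "z": 0, "roll": 9.25},
    {"gripper": 0, "x": 0, "y": 0, "z": 0, "roll": 9.25},
    {"gripper": 0, "x": 0, "y": 0, "z": 0, "roll": 9.25},
    {"gripper": 0, "x": 0, "y": 0, "z": 0, "roll": 9.25},
  ],
)

```text
time_s: 5.12
eef_pos: [0.3575, 0.2623, 0.2982]
eef_rot: [0.0, 0.996, 0.093, -0.002]
wrist_force: [0.4, -0.4, -2.0]
opening: 0.552
```

>>> move_arm(
  moves=[
    {"gripper": 0, "x": 3, "y": 0.5, "z": 0, "roll": 0},
    {"gripper": 0, "x": 4, "y": 0.6, "z": 0, "roll": 0},
    {"gripper": 0, "x": 4, "y": 0.6, "z": 0, "roll": 0},
    {"gripper": 0, "x": 4, "y": 0.6, "z": 0, "roll": 0},
    {"gripper": 0, "x": 4, "y": 0.6, "z": 0, "roll": 0},
  ],
)

```text
time_s: 5.75
eef_pos: [0.5509, 0.27, 0.2975]
eef_rot: [0.0, 0.995, 0.095, -0.002]
wrist_force: [-0.1, 0.5, -2.9]
opening: 0.549
```

>>> move_arm(
  moves=[
    {"gripper": 0, "x": 3.5, "y": 0.5, "z": 0, "roll": 0},
    {"gripper": 0, "x": 2, "y": 0.4, "z": 0, "roll": 0},
    {"gripper": 0, "x": 0, "y": 0, "z": 0, "roll": 0},
    {"gripper": 0, "x": 0, "y": 0, "z": 0, "roll": 0},
  ],
)

```text
time_s: 6.25
eef_pos: [0.6049, 0.2719, 0.2982]
eef_rot: [0.0, 0.995, 0.095, -0.002]
wrist_force: [-0.3, 0.4, -0.9]
opening: 0.546
```

```bash
python3 -c "
from h import *
go(.6076,.2728,.2025,11)"
```

```text
t 6.25 now [0.6049 0.2719 0.2982] psi 11.0 open 0.546 | roll -0.0 shift cm [ 0.28 -0.04  9.57]
```

>>> move_arm(
  moves=[
    {"gripper": 0, "x": 0.3, "y": 0, "z": 3, "roll": 0},
    {"gripper": 0, "x": 0, "y": 0, "z": 3, "roll": 0},
    {"gripper": 0, "x": 0, "y": 0, "z": 2.5, "roll": 0},
    {"gripper": 0, "x": 0, "y": 0, "z": 1, "roll": 0},
    {"gripper": 0, "x": 0, "y": 0, "z": 0, "roll": 0},
  ],
)

```text
time_s: 6.88
eef_pos: [0.6083, 0.2726, 0.2046]
eef_rot: [0.0, 0.995, 0.096, -0.001]
wrist_force: [0.6, -0.3, -1.0]
opening: 0.548
```

```bash
python3 -c "
from h import *
go(.6076,.2728,.2015,11)
print(pose()[2]['wrist_force'])
c=cam('scene');cv2.imwrite('pics/s4.png',cv2.resize(c['img'][150:330,340:580,::-1],None,fx=2,fy=2))"
```

```text
t 6.88 now [0.6083 0.2726 0.2046] psi 11.0 open 0.548 | roll -0.0 shift cm [-0.06 -0.03  0.31]
[ 0.59347081 -0.33825141 -0.97219704]
```

View pics/s4.png

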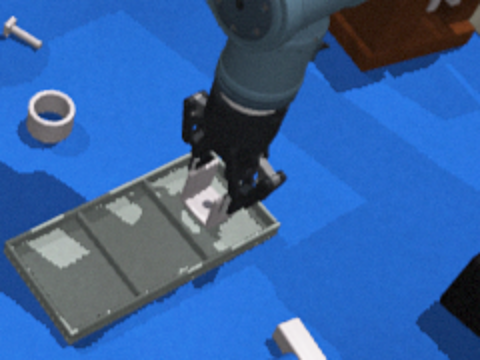

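The saddle hangs over the centre of tray3's +y pocket with no contact force. I'll lower it the last 3 mm and release.

>>> move_arm(
  moves=[
    {"gripper": 0, "x": 0, "y": 0, "z": 0.25, "roll": 0},
    {"gripper": 0, "x": 0, "y": 0, "z": 0, "roll": 0},
    {"gripper": 75, "x": 0, "y": 0, "z": 0, "roll": 0},
    {"gripper": 75, "x": 0, "y": 0, "z": 0, "roll": 0},
    {"gripper": 75, "x": 0, "y": 0, "z": 0, "roll": 0},
  ],
)

```text
time_s: 7.55
eef_pos: [0.6092, 0.2725, 0.2029]
eef_rot: [-0.0, 0.995, 0.095, 0.0]
wrist_force: [0.1, 0.3, 1.7]
opening: 0.747
```

>>> move_arm(
  moves=[
    {"gripper": 75, "x": 0, "y": 0, "z": -2, "roll": 0},
    {"gripper": 75, "x": 0, "y": 0, "z": -4, "roll": 0},
    {"gripper": 100, "x": 0, "y": 0, "z": -4, "roll": 0},
    {"gripper": 100, "x": 0, "y": 0, "z": 0, "roll": 0},
  ],
)

```text
time_s: 8.05
eef_pos: [0.6107, 0.273, 0.3091]
eef_rot: [-0.001, 0.995, 0.096, 0.005]
wrist_force: [0.7, 0.1, -0.1]
opening: 1.0
```

```bash
python3 -c "
from h import *
go(.435,.152,.29,11)"
```

```text
t 8.05 now [0.6107 0.273  0.3091] psi 11.0 open 1.000 | roll -0.0 shift cm [-19.56   8.53   1.91]
```

>>> move_arm(
  moves=[
    {"gripper": 100, "x": -3, "y": 1.2, "z": 0, "roll": 0},
    {"gripper": 100, "x": -4, "y": 1.8, "z": 0, "roll": 0},
    {"gripper": 100, "x": -4, "y": 1.8, "z": 0, "roll": 0},
    {"gripper": 100, "x": -4, "y": 1.8, "z": 0, "roll": 0},
    {"gripper": 100, "x": -3.2, "y": 1.4, "z": 1, "roll": 0},
  ],
)

```text
time_s: 8.68
eef_pos: [0.4443, 0.1587, 0.2931]
eef_rot: [0.0, 0.995, 0.095, 0.001]
wrist_force: [0.5, 0.3, 0.0]
opening: 1.0
```

>>> move_arm(
  moves=[
    {"gripper": 100, "x": -1.4, "y": 0.5, "z": 1, "roll": 0},
    {"gripper": 100, "x": 0, "y": 0, "z": 0, "roll": 0},
    {"gripper": 100, "x": 0, "y": 0, "z": 0, "roll": 0},
  ],
)

```text
time_s: 9.05
eef_pos: [0.4335, 0.152, 0.2833]
eef_rot: [-0.0, 0.995, 0.095, 0.001]
wrist_force: [0.5, 0.5, 0.1]
opening: 1.0
```

```bash
python3 -c "
from h import *
go(.435,.152,.185,11)"
```

```text
t 9.05 now [0.4335 0.152  0.2833] psi 10.9 open 1.000 | roll -0.1 shift cm [0.15 0.03 9.83]
```

>>> move_arm(
  moves=[
    {"gripper": 100, "x": 0.1, "y": 0, "z": 4, "roll": 0},
    {"gripper": 100, "x": 0, "y": 0, "z": 4, "roll": 0},
    {"gripper": 100, "x": 0, "y": 0, "z": 1.8, "roll": 0},
    {"gripper": 100, "x": 0, "y": 0, "z": 0, "roll": 0},
    {"gripper": 0, "x": 0, "y": 0, "z": 0, "roll": 0},
  ],
)

```text
time_s: 9.68
eef_pos: [0.4347, 0.1523, 0.1855]
eef_rot: [0.0, 0.995, 0.096, 0.001]
wrist_force: [-0.1, 0.4, 0.7]
opening: 0.814
```

>>> move_arm(
  moves=[
    {"gripper": 0, "x": 0, "y": 0, "z": 0, "roll": 0},
    {"gripper": 0, "x": 0, "y": 0, "z": 0, "roll": 0},
    {"gripper": 0, "x": 0, "y": 0, "z": 0, "roll": 0},
    {"gripper": 0, "x": 0, "y": 0, "z": 0, "roll": 0},
  ],
)

```text
time_s: 10.18
eef_pos: [0.4347, 0.1522, 0.1864]
eef_rot: [-0.0, 0.995, 0.095, 0.002]
wrist_force: [-2.5, -0.3, 6.1]
opening: 0.633
```

>>> move_arm(
  moves=[
    {"gripper": 0, "x": 0, "y": 0, "z": -3, "roll": 0},
    {"gripper": 0, "x": 0, "y": 0, "z": -4, "roll": 0},
    {"gripper": 0, "x": 0, "y": 0, "z": -3, "roll": 0},
    {"gripper": 0, "x": 0, "y": 0, "z": 0, "roll": 0},
  ],
)

```text
time_s: 10.68
eef_pos: [0.4349, 0.1522, 0.2876]
eef_rot: [0.0, 0.995, 0.095, 0.004]
wrist_force: [0.3, 0.3, -2.5]
opening: 0.633
```

```bash
python3 -c "
from h import *
go(.6424,.0942,.28,11)"
```

```text
t 10.68 now [0.4349 0.1522 0.2876] psi 11.0 open 0.633 | roll -0.0 shift cm [19.26  9.65  0.76]
```

>>> move_arm(
  moves=[
    {"gripper": 0, "x": 3, "y": 1.5, "z": 0, "roll": 0},
    {"gripper": 0, "x": 4, "y": 2, "z": 0, "roll": 0},
    {"gripper": 0, "x": 4, "y": 2, "z": 0, "roll": 0},
    {"gripper": 0, "x": 4, "y": 2, "z": 0, "roll": 0},
    {"gripper": 0, "x": 3, "y": 1.5, "z": 0, "roll": 0},
  ],
)

```text
time_s: 11.3
eef_pos: [0.6286, 0.0971, 0.2826]
eef_rot: [-0.0, 0.995, 0.095, -0.001]
wrist_force: [0.3, -0.1, -0.6]
opening: 0.627
```

>>> move_arm(
  moves=[
    {"gripper": 0, "x": 1.3, "y": 0.6, "z": 0, "roll": 0},
    {"gripper": 0, "x": 0, "y": 0, "z": 0, "roll": 0},
    {"gripper": 0, "x": 0, "y": 0, "z": 0, "roll": 0},
  ],
)

```text
time_s: 11.68
eef_pos: [0.6402, 0.095, 0.2838]
eef_rot: [-0.0, 0.995, 0.096, -0.001]
wrist_force: [-0.5, -0.2, -2.1]
opening: 0.63
```

```bash
python3 -c "
from h import *
go(.6424,.0942,.191,11)"
```

```text
t 11.68 now [0.6402 0.095  0.2838] psi 11.0 open 0.630 | roll -0.0 shift cm [0.2  0.12 9.28]
```

>>> move_arm(
  moves=[
    {"gripper": 0, "x": 0.2, "y": 0.1, "z": 3, "roll": 0},
    {"gripper": 0, "x": 0, "y": 0, "z": 3, "roll": 0},
    {"gripper": 0, "x": 0, "y": 0, "z": 2.2, "roll": 0},
    {"gripper": 0, "x": 0, "y": 0, "z": 0.7, "roll": 0},
    {"gripper": 0, "x": 0, "y": 0, "z": 0.3, "roll": 0},
  ],
)

```text
time_s: 12.3
eef_pos: [0.6437, 0.094, 0.1928]
eef_rot: [0.0, 0.995, 0.096, 0.0]
wrist_force: [0.7, 1.0, -1.4]
opening: 0.627
```

>>> move_arm(
  moves=[
    {"gripper": 0, "x": 0, "y": 0, "z": 0, "roll": 0},
    {"gripper": 0, "x": 0, "y": 0, "z": 0, "roll": 0},
  ],
)

```text
time_s: 12.55
eef_pos: [0.6441, 0.0938, 0.1937]
eef_rot: [0.0, 0.995, 0.095, 0.001]
wrist_force: [-0.3, -1.3, -2.1]
opening: 0.631
```

>>> move_arm(
  moves=[
    {"gripper": 0, "x": 0, "y": 0, "z": 0.25, "roll": 0},
    {"gripper": 0, "x": 0, "y": 0, "z": 0, "roll": 0},
    {"gripper": 82, "x": 0, "y": 0, "z": 0, "roll": 0},
    {"gripper": 82, "x": 0, "y": 0, "z": 0, "roll": 0},
    {"gripper": 82, "x": 0, "y": 0, "z": 0, "roll": 0},
  ],
)

```text
time_s: 13.18
eef_pos: [0.6436, 0.0938, 0.19]
eef_rot: [-0.0, 0.995, 0.095, -0.0]
wrist_force: [0.2, -0.7, 0.3]
opening: 0.817
```

>>> move_arm(
  moves=[
    {"gripper": 82, "x": 0, "y": 0, "z": -2, "roll": 0},
    {"gripper": 82, "x": 0, "y": 0, "z": -4, "roll": 0},
    {"gripper": 100, "x": 0, "y": 0, "z": -4, "roll": 0},
    {"gripper": 100, "x": 0, "y": 0, "z": 0, "roll": 0},
  ],
)

```text
time_s: 13.68
eef_pos: [0.6454, 0.0939, 0.2963]
eef_rot: [0.001, 0.995, 0.096, 0.005]
wrist_force: [0.1, 0.2, -0.2]
opening: 1.0
```

```bash
python3 -c "
from h import *
go(.4406,-.0092,.29,65)
c=cam('scene');cv2.imwrite('pics/s5.png',cv2.resize(c['img'][140:340,160:500,::-1],None,fx=2,fy=2))"
```

```text
t 13.68 now [0.6454 0.0939 0.2963] psi 11.0 open 1.000 | roll -54.0 shift cm [-18.   -14.21   0.63]
```

View pics/s5.png

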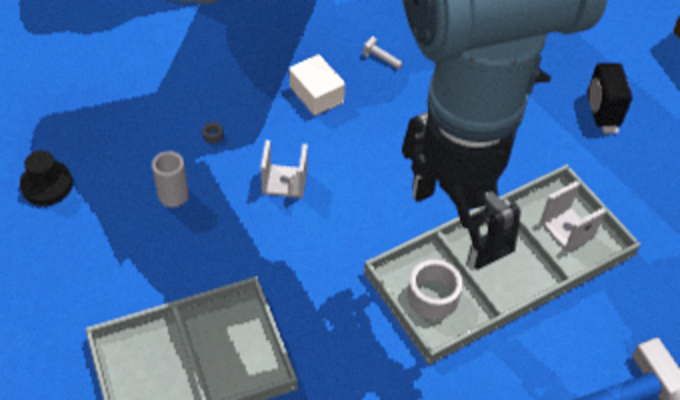

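The collar and the first saddle both stand flat in tray3's end pockets. Next is saddle 2.

>>> move_arm(
  moves=[
    {"gripper": 100, "x": 0, "y": 0, "z": 0, "roll": -9},
    {"gripper": 100, "x": 0, "y": 0, "z": 0, "roll": -9},
    {"gripper": 100, "x": 0, "y": 0, "z": 0, "roll": -9},
    {"gripper": 100, "x": 0, "y": 0, "z": 0, "roll": -9},
    {"gripper": 100, "x": 0, "y": 0, "z": 0, "roll": -9},
  ],
)

```text
time_s: 14.35
eef_pos: [0.6431, 0.0938, 0.289]
eef_rot: [-0.001, 0.882, 0.471, -0.001]
wrist_force: [0.1, 0.1, -0.0]
opening: 1.0
```

>>> move_arm(
  moves=[
    {"gripper": 100, "x": 0, "y": 0, "z": 0, "roll": -9},
    {"gripper": 100, "x": -3, "y": -2.4, "z": 0, "roll": 0},
    {"gripper": 100, "x": -3, "y": -2.4, "z": 0, "roll": 0},
    {"gripper": 100, "x": -3, "y": -2.4, "z": 0, "roll": 0},
    {"gripper": 100, "x": -3, "y": -2.4, "z": 0, "roll": 0},
  ],
)

```text
time_s: 14.98
eef_pos: [0.5042, 0.0254, 0.2893]
eef_rot: [-0.001, 0.844, 0.537, -0.001]
wrist_force: [0.5, -0.7, 0.9]
opening: 0.999
```

>>> move_arm(
  moves=[
    {"gripper": 100, "x": -3, "y": -2.4, "z": 0, "roll": 0},
    {"gripper": 100, "x": -2, "y": -1.4, "z": 0.3, "roll": 0},
    {"gripper": 100, "x": -1, "y": -0.8, "z": 0.3, "roll": 0},
    {"gripper": 100, "x": 0, "y": 0, "z": 0, "roll": 0},
    {"gripper": 100, "x": 0, "y": 0, "z": 0, "roll": 0},
  ],
)

```text
time_s: 15.6
eef_pos: [0.4394, -0.009, 0.2842]
eef_rot: [0.0, 0.844, 0.537, 0.0]
wrist_force: [0.1, 0.0, 0.5]
opening: 1.0
```

```bash
python3 -c "
from h import *
go(.4406,-.0092,.195,65)"
```

```text
t 15.60 now [ 0.4394 -0.009   0.2842] psi 65.0 open 1.000 | roll -0.0 shift cm [0.03 0.12 8.92]
```

>>> move_arm(
  moves=[
    {"gripper": 100, "x": 0, "y": 0.1, "z": 3.5, "roll": 0},
    {"gripper": 100, "x": 0, "y": 0, "z": 3.5, "roll": 0},
    {"gripper": 100, "x": 0, "y": 0, "z": 1.9, "roll": 0},
    {"gripper": 100, "x": 0, "y": 0, "z": 0, "roll": 0},
    {"gripper": 0, "x": 0, "y": 0, "z": 0, "roll": 0},
  ],
)

```text
time_s: 16.23
eef_pos: [0.4405, -0.0095, 0.1958]
eef_rot: [0.0, 0.843, 0.537, 0.0]
wrist_force: [1.0, 0.0, 0.4]
opening: 0.818
```

>>> move_arm(
  moves=[
    {"gripper": 0, "x": 0, "y": 0, "z": 0, "roll": 0},
    {"gripper": 0, "x": 0, "y": 0, "z": 0, "roll": 0},
    {"gripper": 0, "x": 0, "y": 0, "z": 0, "roll": 0},
    {"gripper": 0, "x": 0, "y": 0, "z": 0, "roll": 0},
  ],
)

```text
time_s: 16.73
eef_pos: [0.4405, -0.0097, 0.1964]
eef_rot: [0.001, 0.844, 0.537, 0.001]
wrist_force: [0.0, 1.6, 7.0]
opening: 0.551
```

>>> move_arm(
  moves=[
    {"gripper": 0, "x": 0, "y": 0, "z": -3, "roll": 0},
    {"gripper": 0, "x": 0, "y": 0, "z": -4, "roll": 0},
    {"gripper": 0, "x": 0, "y": 0, "z": -3, "roll": 0},
    {"gripper": 0, "x": 0, "y": 0, "z": 0, "roll": 0},
    {"gripper": 0, "x": 0, "y": 0, "z": 0, "roll": 0},
  ],
)

```text
time_s: 17.35
eef_pos: [0.4391, -0.0094, 0.2942]
eef_rot: [-0.0, 0.844, 0.537, -0.0]
wrist_force: [0.3, -1.0, -1.8]
opening: 0.549
```

```bash
python3 -c "
from h import *
go(.6346,-.1275,.295,1.4)"
```

```text
t 17.35 now [ 0.4391 -0.0094  0.2942] psi 64.9 open 0.549 | roll 63.5 shift cm [19.26 12.28 -0.08]
```

>>> move_arm(
  moves=[
    {"gripper": 0, "x": 0, "y": 0, "z": 0, "roll": 9},
    {"gripper": 0, "x": 0, "y": 0, "z": 0, "roll": 9},
    {"gripper": 0, "x": 0, "y": 0, "z": 0, "roll": 9},
    {"gripper": 0, "x": 0, "y": 0, "z": 0, "roll": 9},
    {"gripper": 0, "x": 0, "y": 0, "z": 0, "roll": 9},
  ],
)

```text
time_s: 17.98
eef_pos: [0.4389, -0.0094, 0.2931]
eef_rot: [-0.001, 0.985, 0.171, -0.002]
wrist_force: [0.3, -0.3, -0.4]
opening: 0.55
```

>>> move_arm(
  moves=[
    {"gripper": 0, "x": 0, "y": 0, "z": 0, "roll": 9},
    {"gripper": 0, "x": 0, "y": 0, "z": 0, "roll": 9.5},
    {"gripper": 0, "x": 3, "y": 2, "z": 0, "roll": 0},
    {"gripper": 0, "x": 4, "y": 2.5, "z": 0, "roll": 0},
    {"gripper": 0, "x": 4, "y": 2.5, "z": 0, "roll": 0},
  ],
)

```text
time_s: 18.6
eef_pos: [0.5518, -0.0772, 0.2928]
eef_rot: [-0.001, 1.0, 0.013, -0.002]
wrist_force: [-0.3, -0.3, 0.1]
opening: 0.552
```

>>> move_arm(
  moves=[
    {"gripper": 0, "x": 4, "y": 2.5, "z": 0, "roll": 0},
    {"gripper": 0, "x": 2.8, "y": 1.8, "z": 0, "roll": 0},
    {"gripper": 0, "x": 1.4, "y": 0.9, "z": 0, "roll": 0},
    {"gripper": 0, "x": 0, "y": 0, "z": 0, "roll": 0},
    {"gripper": 0, "x": 0, "y": 0, "z": 0, "roll": 0},
  ],
)

```text
time_s: 19.23
eef_pos: [0.6337, -0.1261, 0.2933]
eef_rot: [-0.001, 1.0, 0.013, -0.002]
wrist_force: [-1.1, 0.1, -1.2]
opening: 0.555
```

```bash
python3 -c "
from h import *
go(.6346,-.1275,.202,1.4)"
```

```text
t 19.23 now [ 0.6337 -0.1261  0.2933] psi 1.5 open 0.555 | roll 0.1 shift cm [0.08 0.14 9.13]
```

>>> move_arm(
  moves=[
    {"gripper": 0, "x": 0, "y": 0.1, "z": 3, "roll": 0},
    {"gripper": 0, "x": 0, "y": 0, "z": 3, "roll": 0},
    {"gripper": 0, "x": 0, "y": 0, "z": 2.2, "roll": 0},
    {"gripper": 0, "x": 0, "y": 0, "z": 0.8, "roll": 0},
    {"gripper": 0, "x": 0, "y": 0, "z": 0.25, "roll": 0},
  ],
)

```text
time_s: 19.85
eef_pos: [0.6348, -0.1275, 0.2026]
eef_rot: [-0.0, 1.0, 0.013, -0.0]
wrist_force: [-0.3, 0.4, -0.8]
opening: 0.547
```

>>> move_arm(
  moves=[
    {"gripper": 0, "x": 0, "y": 0, "z": 0, "roll": 0},
  ],
)

```text
time_s: 19.98
eef_pos: [0.6352, -0.1278, 0.2035]
eef_rot: [0.0, 1.0, 0.013, 0.001]
wrist_force: [0.1, 0.2, -2.4]
opening: 0.548
```

>>> move_arm(
  moves=[
    {"gripper": 0, "x": 0, "y": 0, "z": 0.15, "roll": 0},
    {"gripper": 0, "x": 0, "y": 0, "z": 0, "roll": 0},
    {"gripper": 75, "x": 0, "y": 0, "z": 0, "roll": 0},
    {"gripper": 75, "x": 0, "y": 0, "z": 0, "roll": 0},
    {"gripper": 75, "x": 0, "y": 0, "z": 0, "roll": 0},
  ],
)

```text
time_s: 20.6
eef_pos: [0.6348, -0.1277, 0.2013]
eef_rot: [0.0, 1.0, 0.013, 0.0]
wrist_force: [-0.0, -0.2, -0.7]
opening: 0.747
```

>>> move_arm(
  moves=[
    {"gripper": 75, "x": 0, "y": 0, "z": -2, "roll": 0},
    {"gripper": 75, "x": 0, "y": 0, "z": -4, "roll": 0},
    {"gripper": 100, "x": 0, "y": 0, "z": -4, "roll": 0},
    {"gripper": 100, "x": 0, "y": 0, "z": 0, "roll": 0},
    {"gripper": 100, "x": 0, "y": 0, "z": 0, "roll": 0},
  ],
)

```text
time_s: 21.22
eef_pos: [0.6346, -0.1276, 0.3019]
eef_rot: [0.0, 1.0, 0.013, 0.0]
wrist_force: [-0.5, 0.0, -0.6]
opening: 1.002
```

```bash
python3 -c "
from h import *
go(.418,-.139,.30,1.4)"
```

```text
t 21.23 now [ 0.6346 -0.1276  0.3019] psi 1.5 open 1.002 | roll 0.1 shift cm [-21.68   0.61   0.19]
```

Saddle 2 is in tray2's +y pocket. Now the sleeve, gripped at a TCP height of 0.205.

>>> move_arm(
  moves=[
    {"gripper": 100, "x": -3, "y": 0.1, "z": 0, "roll": 0},
    {"gripper": 100, "x": -4, "y": 0.1, "z": 0, "roll": 0},
    {"gripper": 100, "x": -4, "y": 0.1, "z": 0, "roll": 0},
    {"gripper": 100, "x": -4, "y": 0.1, "z": 0, "roll": 0},
    {"gripper": 100, "x": -4, "y": 0.1, "z": 0, "roll": 0},
  ],
)

```text
time_s: 21.85
eef_pos: [0.4431, -0.1371, 0.2998]
eef_rot: [-0.001, 1.0, 0.013, -0.001]
wrist_force: [-0.2, -1.2, 0.3]
opening: 0.996
```

>>> move_arm(
  moves=[
    {"gripper": 100, "x": -2.6, "y": 0.1, "z": 0, "roll": 0},
    {"gripper": 100, "x": 0, "y": 0, "z": 0, "roll": 0},
    {"gripper": 100, "x": 0, "y": 0, "z": 0, "roll": 0},
  ],
)

```text
time_s: 22.22
eef_pos: [0.4195, -0.1392, 0.301]
eef_rot: [-0.0, 1.0, 0.013, 0.0]
wrist_force: [0.6, -0.1, -0.8]
opening: 0.997
```

```bash
python3 -c "
from h import *
go(.418,-.139,.205,1.4)"
```

```text
t 22.23 now [ 0.4195 -0.1392  0.301 ] psi 1.4 open 0.997 | roll 0.0 shift cm [-0.15 -0.03  9.6 ]
```

>>> move_arm(
  moves=[
    {"gripper": 100, "x": -0.1, "y": 0, "z": 4, "roll": 0},
    {"gripper": 100, "x": 0, "y": 0, "z": 4, "roll": 0},
    {"gripper": 100, "x": 0, "y": 0, "z": 1.6, "roll": 0},
    {"gripper": 100, "x": 0, "y": 0, "z": 0, "roll": 0},
    {"gripper": 0, "x": 0, "y": 0, "z": 0, "roll": 0},
  ],
)

```text
time_s: 22.85
eef_pos: [0.4188, -0.1394, 0.2056]
eef_rot: [0.0, 1.0, 0.013, 0.0]
wrist_force: [0.2, -0.4, 1.4]
opening: 0.818
```

>>> move_arm(
  moves=[
    {"gripper": 0, "x": 0, "y": 0, "z": 0, "roll": 0},
    {"gripper": 0, "x": 0, "y": 0, "z": 0, "roll": 0},
    {"gripper": 0, "x": 0, "y": 0, "z": 0, "roll": 0},
    {"gripper": 0, "x": 0, "y": 0, "z": 0, "roll": 0},
    {"gripper": 0, "x": 0, "y": 0, "z": 0, "roll": 0},
  ],
)

```text
time_s: 23.48
eef_pos: [0.4184, -0.1394, 0.2061]
eef_rot: [0.001, 1.0, 0.013, 0.001]
wrist_force: [-1.0, 1.0, 5.5]
opening: 0.394
```

>>> move_arm(
  moves=[
    {"gripper": 0, "x": 0, "y": 0, "z": -3, "roll": 0},
    {"gripper": 0, "x": 0, "y": 0, "z": -4, "roll": 0},
    {"gripper": 0, "x": 0, "y": 0, "z": -4, "roll": 0},
    {"gripper": 0, "x": 0, "y": 0, "z": 0, "roll": 0},
    {"gripper": 0, "x": 0, "y": 0, "z": 0, "roll": 0},
  ],
)

```text
time_s: 24.1
eef_pos: [0.4174, -0.1388, 0.3142]
eef_rot: [-0.0, 1.0, 0.013, -0.0]
wrist_force: [0.0, -0.2, -3.1]
opening: 0.391
```

```bash
python3 -c "
from h import *
go(.6368,-.2185,.315,1.4)
c=cam('scene');cv2.imwrite('pics/s6.png',cv2.resize(c['img'][140:380,120:440,::-1],None,fx=2,fy=2))"
```

```text
t 24.10 now [ 0.4174 -0.1388  0.3142] psi 1.4 open 0.391 | roll 0.0 shift cm [21.74  8.5  -0.08]
```

View pics/s6.png

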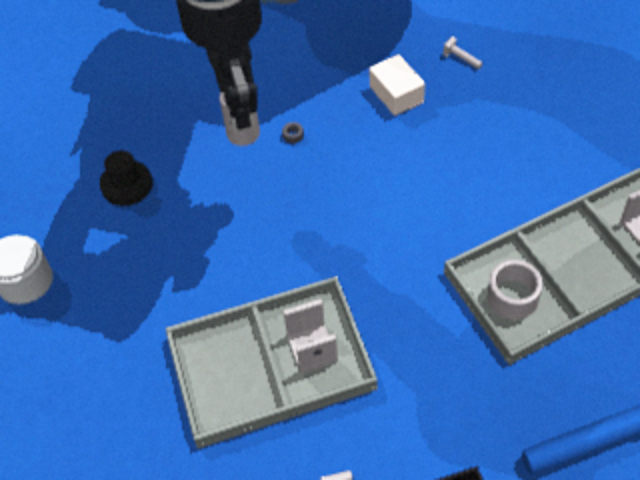

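The sleeve is held and saddle 2 stands in tray2's right pocket. I'll carry the sleeve to tray2's -y pocket.

>>> move_arm(
  moves=[
    {"gripper": 0, "x": 3, "y": 1.2, "z": 0, "roll": 0},
    {"gripper": 0, "x": 4, "y": 1.6, "z": 0, "roll": 0},
    {"gripper": 0, "x": 4, "y": 1.6, "z": 0, "roll": 0},
    {"gripper": 0, "x": 4, "y": 1.6, "z": 0, "roll": 0},
    {"gripper": 0, "x": 4, "y": 1.5, "z": 0, "roll": 0},
  ],
)

```text
time_s: 24.78
eef_pos: [0.6104, -0.2095, 0.3121]
eef_rot: [-0.001, 1.0, 0.013, -0.002]
wrist_force: [0.8, 0.1, -2.0]
opening: 0.392
```

>>> move_arm(
  moves=[
    {"gripper": 0, "x": 2.7, "y": 1, "z": 0, "roll": 0},
    {"gripper": 0, "x": 0, "y": 0, "z": 0, "roll": 0},
    {"gripper": 0, "x": 0, "y": 0, "z": 0, "roll": 0},
    {"gripper": 0, "x": 0, "y": 0, "z": 0, "roll": 0},
  ],
)

```text
time_s: 25.28
eef_pos: [0.6361, -0.2182, 0.3143]
eef_rot: [-0.0, 1.0, 0.013, -0.001]
wrist_force: [-0.6, 0.2, -1.8]
opening: 0.39
```

```bash
python3 -c "
from h import *
go(.6368,-.2185,.2115,1.4)"
```

```text
t 25.27 now [ 0.6361 -0.2182  0.3143] psi 1.5 open 0.390 | roll 0.1 shift cm [ 0.07  0.03 10.28]
```

>>> move_arm(
  moves=[
    {"gripper": 0, "x": 0, "y": 0, "z": 3, "roll": 0},
    {"gripper": 0, "x": 0, "y": 0, "z": 3.5, "roll": 0},
    {"gripper": 0, "x": 0, "y": 0, "z": 2.7, "roll": 0},
    {"gripper": 0, "x": 0, "y": 0, "z": 0.8, "roll": 0},
    {"gripper": 0, "x": 0, "y": 0, "z": 0.2, "roll": 0},
  ],
)

```text
time_s: 25.9
eef_pos: [0.6369, -0.2186, 0.2134]
eef_rot: [0.0, 1.0, 0.013, 0.0]
wrist_force: [0.1, -0.1, -1.8]
opening: 0.396
```

>>> move_arm(
  moves=[
    {"gripper": 0, "x": 0, "y": 0, "z": 0, "roll": 0},
    {"gripper": 0, "x": 0, "y": 0, "z": 0, "roll": 0},
  ],
)

```text
time_s: 26.15
eef_pos: [0.6375, -0.2188, 0.2146]
eef_rot: [0.001, 1.0, 0.013, 0.001]
wrist_force: [0.0, 0.3, -2.2]
opening: 0.395
```

>>> move_arm(
  moves=[
    {"gripper": 0, "x": 0, "y": 0, "z": 0.25, "roll": 0},
    {"gripper": 0, "x": 0, "y": 0, "z": 0, "roll": 0},
    {"gripper": 60, "x": 0, "y": 0, "z": 0, "roll": 0},
    {"gripper": 60, "x": 0, "y": 0, "z": 0, "roll": 0},
    {"gripper": 60, "x": 0, "y": 0, "z": 0, "roll": 0},
  ],
)

```text
time_s: 26.78
eef_pos: [0.637, -0.2186, 0.2106]
eef_rot: [0.0, 1.0, 0.013, -0.0]
wrist_force: [-0.1, -0.4, -0.5]
opening: 0.595
```

>>> move_arm(
  moves=[
    {"gripper": 60, "x": 0, "y": 0, "z": -2, "roll": 0},
    {"gripper": 60, "x": 0, "y": 0, "z": -4, "roll": 0},
    {"gripper": 100, "x": 0, "y": 0, "z": -4, "roll": 0},
    {"gripper": 100, "x": 0, "y": 0, "z": 0, "roll": 0},
    {"gripper": 100, "x": 0, "y": 0, "z": 0, "roll": 0},
  ],
)

```text
time_s: 27.4
eef_pos: [0.6369, -0.2185, 0.3114]
eef_rot: [0.0, 1.0, 0.013, 0.0]
wrist_force: [-0.7, 1.2, -1.0]
opening: 0.999
```

```bash
python3 -c "
from h import *
go(.360,-.274,.30,1.4)"
```

```text
t 27.40 now [ 0.6369 -0.2185  0.3114] psi 1.5 open 0.999 | roll 0.1 shift cm [-27.82   4.87   1.14]
```

>>> move_arm(
  moves=[
    {"gripper": 100, "x": -3, "y": 0.5, "z": 0, "roll": 0},
    {"gripper": 100, "x": -4, "y": 0.7, "z": 0, "roll": 0},
    {"gripper": 100, "x": -4, "y": 0.7, "z": 0, "roll": 0},
    {"gripper": 100, "x": -4, "y": 0.7, "z": 0, "roll": 0},
    {"gripper": 100, "x": -4, "y": 0.7, "z": 0, "roll": 0},
  ],
)

```text
time_s: 28.02
eef_pos: [0.4462, -0.2561, 0.3093]
eef_rot: [-0.001, 1.0, 0.013, -0.001]
wrist_force: [0.3, -0.4, 0.5]
opening: 1.002
```

>>> move_arm(
  moves=[
    {"gripper": 100, "x": -4, "y": 0.7, "z": 0, "roll": 0},
    {"gripper": 100, "x": -3, "y": 0.5, "z": 0.6, "roll": 0},
    {"gripper": 100, "x": -1.8, "y": 0.3, "z": 0.5, "roll": 0},
    {"gripper": 100, "x": 0, "y": 0, "z": 0, "roll": 0},
    {"gripper": 100, "x": 0, "y": 0, "z": 0, "roll": 0},
  ],
)

```text
time_s: 28.65
eef_pos: [0.3609, -0.2737, 0.2996]
eef_rot: [-0.0, 1.0, 0.013, 0.0]
wrist_force: [0.6, -0.1, 0.7]
opening: 1.0
```

```bash
python3 -c "
from h import *
go(.360,-.274,.197,1.4)"
```

```text
t 28.65 now [ 0.3609 -0.2737  0.2996] psi 1.5 open 1.000 | roll 0.1 shift cm [-0.09  0.03 10.26]
```

>>> move_arm(
  moves=[
    {"gripper": 100, "x": 0, "y": 0, "z": 4, "roll": 0},
    {"gripper": 100, "x": 0, "y": 0, "z": 4, "roll": 0},
    {"gripper": 100, "x": 0, "y": 0, "z": 2.3, "roll": 0},
    {"gripper": 100, "x": 0, "y": 0, "z": 0, "roll": 0},
    {"gripper": 0, "x": 0, "y": 0, "z": 0, "roll": 0},
  ],
)

```text
time_s: 29.28
eef_pos: [0.3612, -0.274, 0.1974]
eef_rot: [0.001, 1.0, 0.013, 0.0]
wrist_force: [0.1, -0.3, -1.2]
opening: 0.814
```

>>> move_arm(
  moves=[
    {"gripper": 0, "x": 0, "y": 0, "z": 0, "roll": 0},
    {"gripper": 0, "x": 0, "y": 0, "z": 0, "roll": 0},
    {"gripper": 0, "x": 0, "y": 0, "z": 0, "roll": 0},
    {"gripper": 0, "x": 0, "y": 0, "z": 0, "roll": 0},
    {"gripper": 0, "x": 0, "y": 0, "z": 0, "roll": 0},
  ],
)

```text
time_s: 29.9
eef_pos: [0.3608, -0.2742, 0.1979]
eef_rot: [0.001, 1.0, 0.013, 0.001]
wrist_force: [-0.1, 1.5, 6.0]
opening: 0.374
```

>>> move_arm(
  moves=[
    {"gripper": 0, "x": 0, "y": 0, "z": -3, "roll": 0},
    {"gripper": 0, "x": 0, "y": 0, "z": -4, "roll": 0},
    {"gripper": 0, "x": 0, "y": 0, "z": -5, "roll": 0},
    {"gripper": 0, "x": 0, "y": 0, "z": 0, "roll": 0},
    {"gripper": 0, "x": 0, "y": 0, "z": 0, "roll": 0},
  ],
)

```text
time_s: 30.52
eef_pos: [0.3601, -0.2734, 0.3164]
eef_rot: [0.0, 1.0, 0.013, 0.0]
wrist_force: [0.2, 0.3, -1.2]
opening: 0.379
```

```bash
python3 -c "
from h import *
go(.625,.1835,.315,11)
c=cam('scene');cv2.imwrite('pics/s7.png',cv2.resize(c['img'][100:360,80:420,::-1],None,fx=2,fy=2))"
```

```text
t 30.52 now [ 0.3601 -0.2734  0.3164] psi 1.4 open 0.379 | roll -9.6 shift cm [ 34.72 -39.79   0.14]
```

View pics/s7.png

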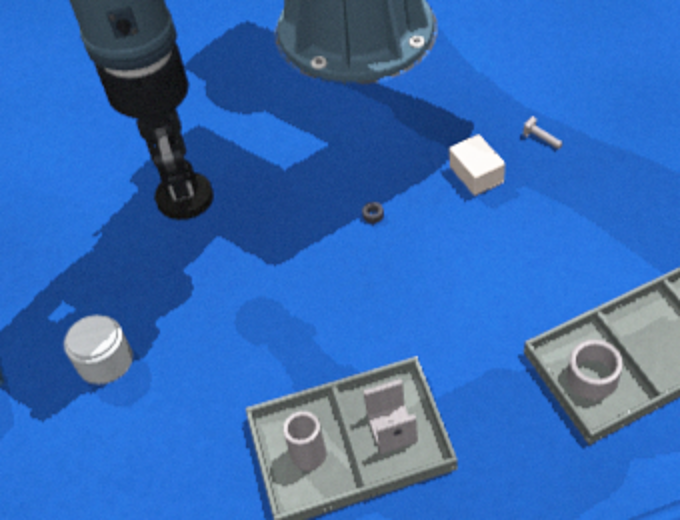

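The foot is held by the stem, with the sleeve and saddle upright in tray2. I'll carry the foot to tray3's middle pocket.

>>> move_arm(
  moves=[
    {"gripper": 0, "x": 0, "y": 0, "z": 0, "roll": -9.6},
    {"gripper": 0, "x": 2, "y": -2.3, "z": 0, "roll": 0},
    {"gripper": 0, "x": 3, "y": -3.5, "z": 0, "roll": 0},
    {"gripper": 0, "x": 3, "y": -3.5, "z": 0, "roll": 0},
    {"gripper": 0, "x": 3, "y": -3.5, "z": 0, "roll": 0},
  ],
)

```text
time_s: 31.2
eef_pos: [0.4437, -0.1254, 0.3148]
eef_rot: [-0.001, 0.995, 0.096, -0.001]
wrist_force: [0.2, 0.7, -1.8]
opening: 0.38
```

>>> move_arm(
  moves=[
    {"gripper": 0, "x": 3, "y": -3.5, "z": 0, "roll": 0},
    {"gripper": 0, "x": 3, "y": -3.5, "z": 0, "roll": 0},
    {"gripper": 0, "x": 3, "y": -3.5, "z": 0, "roll": 0},
    {"gripper": 0, "x": 3, "y": -3.5, "z": 0, "roll": 0},
    {"gripper": 0, "x": 3, "y": -3.5, "z": 0, "roll": 0},
  ],
)

```text
time_s: 31.82
eef_pos: [0.5573, 0.075, 0.3144]
eef_rot: [-0.0, 0.995, 0.096, -0.002]
wrist_force: [0.8, -0.5, -0.6]
opening: 0.375
```

>>> move_arm(
  moves=[
    {"gripper": 0, "x": 3, "y": -3.5, "z": 0, "roll": 0},
    {"gripper": 0, "x": 3, "y": -3.5, "z": 0, "roll": 0},
    {"gripper": 0, "x": 2.7, "y": -2.5, "z": 0, "roll": 0},
    {"gripper": 0, "x": 0, "y": 0, "z": 0, "roll": 0},
    {"gripper": 0, "x": 0, "y": 0, "z": 0, "roll": 0},
  ],
)

```text
time_s: 32.45
eef_pos: [0.6238, 0.1831, 0.3145]
eef_rot: [0.0, 0.995, 0.096, -0.002]
wrist_force: [-0.9, 0.4, -0.4]
opening: 0.379
```

```bash
python3 -c "
from h import *
go(.625,.1835,.2035,11)"
```

```text
t 32.45 now [0.6238 0.1831 0.3145] psi 11.1 open 0.379 | roll 0.1 shift cm [ 1.20e-01 -1.00e-02  1.11e+01]
```

>>> move_arm(
  moves=[
    {"gripper": 0, "x": 0.1, "y": 0, "z": 3.5, "roll": 0},
    {"gripper": 0, "x": 0, "y": 0, "z": 3.5, "roll": 0},
    {"gripper": 0, "x": 0, "y": 0, "z": 3, "roll": 0},
    {"gripper": 0, "x": 0, "y": 0, "z": 1, "roll": 0},
    {"gripper": 0, "x": 0, "y": 0, "z": 0.2, "roll": 0},
  ],
)

```text
time_s: 33.08
eef_pos: [0.6253, 0.183, 0.2043]
eef_rot: [0.0, 0.995, 0.096, -0.001]
wrist_force: [-0.9, 0.7, -0.1]
opening: 0.375
```

>>> move_arm(
  moves=[
    {"gripper": 0, "x": 0, "y": 0, "z": 0, "roll": 0},
    {"gripper": 0, "x": 0, "y": 0, "z": 0, "roll": 0},
  ],
)

```text
time_s: 33.33
eef_pos: [0.6262, 0.1837, 0.2061]
eef_rot: [0.0, 0.995, 0.096, 0.001]
wrist_force: [0.5, -0.3, -1.7]
opening: 0.382
```

>>> move_arm(
  moves=[
    {"gripper": 0, "x": 0, "y": 0, "z": 0.25, "roll": 0},
    {"gripper": 0, "x": 0, "y": 0, "z": 0, "roll": 0},
    {"gripper": 60, "x": 0, "y": 0, "z": 0, "roll": 0},
    {"gripper": 60, "x": 0, "y": 0, "z": 0, "roll": 0},
    {"gripper": 60, "x": 0, "y": 0, "z": 0, "roll": 0},
  ],
)

```text
time_s: 33.95
eef_pos: [0.6255, 0.1837, 0.2019]
eef_rot: [0.0, 0.995, 0.096, -0.0]
wrist_force: [-0.6, -0.5, 0.8]
opening: 0.598
```

>>> move_arm(
  moves=[
    {"gripper": 60, "x": 0, "y": 0, "z": -2, "roll": 0},
    {"gripper": 60, "x": 0, "y": 0, "z": -4, "roll": 0},
    {"gripper": 60, "x": 0, "y": 0, "z": -4, "roll": 0},
    {"gripper": 60, "x": -4, "y": 0, "z": -2, "roll": 0},
    {"gripper": 60, "x": -5, "y": 0, "z": -1, "roll": 0},
  ],
)

```text
time_s: 34.58
eef_pos: [0.5372, 0.1662, 0.3354]
eef_rot: [0.0, 0.995, 0.096, 0.003]
wrist_force: [0.2, -0.2, 0.9]
opening: 0.598
```

>>> move_arm(
  moves=[
    {"gripper": 60, "x": -5, "y": 0, "z": 0, "roll": 0},
    {"gripper": 60, "x": -5, "y": 0, "z": 0, "roll": 0},
    {"gripper": 60, "x": -3, "y": 0, "z": 0, "roll": 0},
    {"gripper": 60, "x": 0, "y": 0, "z": 0, "roll": 0},
    {"gripper": 60, "x": 0, "y": 0, "z": 0, "roll": 0},
  ],
)

```text
time_s: 35.2
eef_pos: [0.4105, 0.1416, 0.3335]
eef_rot: [0.0, 0.995, 0.096, 0.002]
wrist_force: [0.6, -0.2, -0.3]
opening: 0.601
```

```bash
python3 - <<'E'
from h import *
s=cam("scene");cv2.imwrite("pics/s8.png",cv2.resize(s["img"][160:380,190:500,::-1],None,fx=2.5,fy=2.5))
t=cam("top");cv2.imwrite("pics/t8.png",cv2.resize(t["img"][130:270,120:510,::-1],None,fx=2,fy=2))
m=mask(t["img"])
for nm,px in(("tray2",(350,165)),("tray3",(240,185)),("tin",(488,247)),("tape",(142,252))):
    K=[k for k in cv2.findContours(m,cv2.RETR_EXTERNAL,cv2.CHAIN_APPROX_NONE)[0] if cv2.pointPolygonTest(k,px,False)>=0]
    if K:
        r=cv2.minAreaRect(to_w(t,K[0].reshape(-1,2),.015 if "tray" in nm else .026)[:,:2].astype(np.float32)); print(nm,np.round(r[0],4),np.round(r[1],3),round(r[2],1))
E
```

```text
tray2 [ 0.6356 -0.1735] [0.137 0.191] 1.4
tray3 [0.3352 0.1258] [0.534 0.765] 88.6
tin [ 0.4545 -0.403 ] [0.063 0.074] 22.9
tape [0.4641 0.4037] [0.052 0.068] 81.0
```

View pics/s8.png

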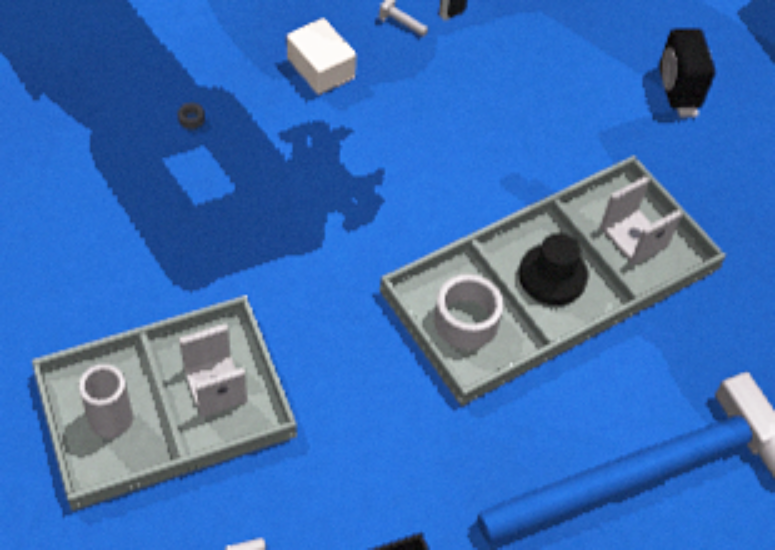

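View pics/t8.png

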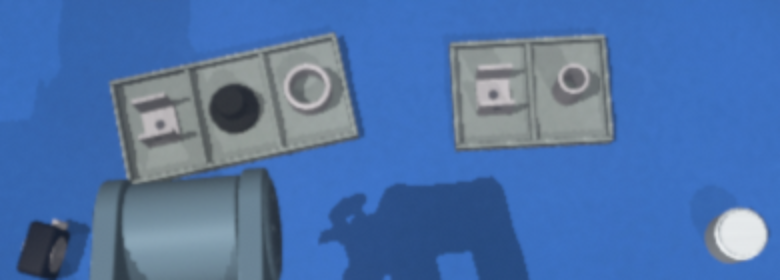

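Both pictures show all five parts upright on the floors of the right pockets. The tray2 and tin fits match the starting ones; tape and tray3 haven't visibly moved. The arm is clear, so I'm handing in.

```bash
python3 -c "
from bench import ctrl
print(ctrl.hand_in())"
```

```text
the job is handed in; nothing more can be done
None
```

Both kits are made up and the job is handed in, with the robot's clock at about 35 s of the 128 s allowed. The hand-in gives no verdict.

- **tray2:** holds one saddle in its +y pocket and the sleeve in its -y pocket.
- **tray3:** holds the other saddle in the +y end pocket, the foot in the middle and the collar in the -y end pocket.

**Last checks:**
- **Parts:** the final scene and top pictures show all five parts upright and well inside their pockets, with the arm clear above the bench. I judged part height and tilt by eye from these pictures.
- **tray2:** it measured in the same place as at the start.
- **Tin and tape:** both were within about 2 mm of where they stood.
- **tray3:** its last measurement failed because the arm hid one edge in the top view and the outlines merged. By eye it lies flat and has not moved.
- **Forces:** the readings stayed at about 7 N or less, far below the limits.

My first three move calls were refused because rows were missing fields, so nothing moved.

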